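Peel the top relay tray off the stack and offer it over the work mat

TASK

Slide the stack of relay trays along its track until it is home against the end stop. Then peel the top tray off by its cut corner: lift that corner free first, while the corner diagonally opposite still sits in the tray below, so that the lower trays stay down and home in the track. Finish holding the top tray out level over the work mat, a good hand's breadth (more than 10 cm) above it, with its four relays still in it; the program ends with the tray in the grip, and nothing else on the bench is to be disturbed.

Things in the scene. Friction and masses are not known exactly. Their poses are not given: they have to be found in the camera images.
- track: Tray track, fixed: aluminium base plate 280 x 160 x 10 mm, a guide rail along each long side (34 mm high above the plate, 134 mm apart inside, 225 mm long, from the stop back) and an upright end stop across its far (+x) end, 50 mm above the plate. Open at the near (-x) end. Origin: centre of the plate's underside; x along the track to the stop, y left, z up.
- track_home (a point): Point on the track plate's upper face where the middle of the stack's underside comes when the stack is home; the face of the end stop is 80 mm from it along +x. Axes as track.
- stack_centre (a point): Middle of the lower stack, 33 mm above its underside: two full nested dark grey trays, one loose block of 0.6 kg, 160 (x) x 130 (y) x 66 mm high, its lowest 14 mm an inset foot. The (-x, +y) corner is cut off at 45 degrees, 34 mm along each side. It stands on the plate between the rails (2 mm play), 25 to 55 mm short of the stop, and with the top tray takes 4 to 8 N to slide.
- stack: The same lower stack; origin at the centre of its underside, x along the track, z up.
- tray_centre (a point): Middle of the top tray, 20 mm above its underside: dark grey, same 160 x 130 mm outline and cut corner (-x, +y) and axes as the stack, 40 mm high, 0.12 kg with its relays. Rim all round 10 mm thick, upright, 26 mm high (14 to 40 mm above the underside). The floor, 3 mm thick, is bare behind the cut corner, so a finger fits in; the pockets are nearer the +x, -y sides.
- tray: The same top tray; origin at the centre of its underside, 52 mm above the origin of stack when nested: its foot (14 mm high, inset 12.5 mm, 2.5 mm play) plugs into the rim below and the rims meet flush. Four snap dimples hold the foot, one of them at the cut corner: lifting that corner takes about 3 N over some 5 mm, pulling it level straight up 5 to 6 N, nearly the stack's weight.
- tray_corner (a point): Where to pinch the top tray from above across its 10 mm thick rim, one finger outside, one inside: middle of the rim at the cut corner, half-way up it (13 mm below its top). This straight rim piece is 48 mm long outside; its outward normal is (-1, +1, 0) in the tray's axes. At (-59.5, +44.5, +7) mm from tray_centre.
- tray_opposite (a point): Middle of the top tray's rim corner diagonally opposite the cut corner, at the height of tray_corner; at (+75, -60, +7) mm from tray_centre in the tray's axes. The outer lower edge of the rim here, (+80, -65, -6) mm, is what the tray turns on as it is peeled.
- mat: Work mat, fixed, to the right of the track: dark rubber 240 x 240 x 4 mm with a circuit board lying on it; origin at the centre of its underside, sides along x and y.
- relay1_centre (a point): Centre of relay 1 of four loose white power relays, 29 x 13 x 16 mm, 13 g, standing in the top tray's pockets (pockets 33 x 17 mm, 9 mm deep).
- relay2_centre (a point): Centre of relay 2 of four loose white power relays, 29 x 13 x 16 mm, 13 g, standing in the top tray's pockets (pockets 33 x 17 mm, 9 mm deep).
- relay3_centre (a point): Centre of relay 3 of four loose white power relays, 29 x 13 x 16 mm, 13 g, standing in the top tray's pockets (pockets 33 x 17 mm, 9 mm deep).
- relay4_centre (a point): Centre of relay 4 of four loose white power relays, 29 x 13 x 16 mm, 13 g, standing in the top tray's pockets (pockets 33 x 17 mm, 9 mm deep).
- board: Bystander, not part of the job: green circuit board 110 x 80 mm, up to 28 mm high with its parts, loose on the mat; origin at the centre of its underside.
- flux: Bystander, not part of the job: clear flux bottle, 32 mm across, 75 mm high, between track and mat; origin at the centre of its underside.
- driver: Bystander, not part of the job: screwdriver lying along x right of the mat; origin at the centre of its underside.
- brush: Bystander, not part of the job: cleaning brush 140 mm long, left of the track; origin at the centre of its underside.
- solder: Bystander, not part of the job: reel of solder 58 mm across, 46 mm high, left of the track; origin at the centre of its underside.
- meter: Bystander, not part of the job: black multimeter 160 x 78 x 34 mm, left of the far end of the track; origin at the centre of its underside.

How it is judged:
On the way, in this order (a step that is already met when the one before it is completed fails the run):
1. the stack is home against the end stop (within 3 mm) with the top tray still nested on it (x of stack_centre in the frame of track_home above -0.003 m and z of each of tray_corner, tray_opposite in the frame of stack_centre below 0.051 m), for 0.2 s.
2. the cut corner is peeled up 10 mm or more while the opposite corner still sits in the tray below (up by less than 6 mm) and the lower trays stay home (z of tray_corner in the frame of stack_centre above 0.056 m and z of tray_opposite in the frame of stack_centre below 0.052 m and x of stack_centre in the frame of track_home above -0.006 m and angle between stack's own z axis and vertical below 0.06 rad and z of stack_centre in the frame of track_home below 0.041 m), for 0.1 s.
At the end, for the whole second after the job is handed in: The fingers hold the top tray clear of all else, underside over 10 cm above the mat, its middle within 110 mm of the mat's middle each way, level within 10 degrees and still; its four relays are in their pockets; the lower trays are down in the track, within 6 mm of the stop (contact force between the fingers and tray above 1 N and contact force between tray and stack below 0.05 N and height (world z) of tray_centre between 0.125 and 0.4 m and angle between tray's own z axis and vertical below 0.17 rad and linear speed of tray below 0.03 m/s and x of tray_centre in the frame of mat between -0.11 and 0.11 m and y of tray_centre in the frame of mat between -0.11 and 0.11 m and x of stack_centre in the frame of track_home above -0.006 m and angle between stack's own z axis and vertical below 0.06 rad and z of stack_centre in the frame of track_home below 0.041 m and distance between each of relay1_centre, relay2_centre, relay3_centre, relay4_centre and tray_centre below 0.068 m and z of each of relay1_centre, relay2_centre, relay3_centre, relay4_centre in the frame of tray_centre below 0.004 m); the arm keeps its last pose, push and grip.
It fails at once if the lower trays are pulled up or tipped (more than 12 mm or 0.12 rad) (z of stack_centre in the frame of track_home above 0.045 m or angle between stack's own z axis and vertical above 0.12 rad).
It fails at once if a relay falls out of the top tray (distance between any of relay1_centre, relay2_centre, relay3_centre, relay4_centre and tray_centre above 0.1 m).
It fails at once if another thing on the bench is moved by more than 25 mm (distance of any of board, flux, driver, brush, solder, meter from where it was at the start of the episode above 0.025 m).
It also fails if it takes over 61 s, if anything falls off the work surface, if the arm or the gripper's body presses on something with over 40 N, if the wrist force passes 120 N, or if a joint passes its speed limit or range.

ROBOT

A 7-joint arm with a two-finger parallel gripper is mounted at the origin on the work surface. World frame = base frame: x ahead of the robot, y to its left, z up, the work surface at z = 0. Lengths are in m, angles in rad, forces in N, time in s.
With the tool pointing down it reaches from about 0.425 to 0.875 m from the base axis. Payload 8.4 kg.
Tool frame: the origin (TCP) lies midway between the tips of the shut fingers; the grasp point (between the pads) lies 19 mm behind it; z points along the fingers, x is the direction in which the jaws open and shut, and the axes are right-handed (so a half turn about z gives the same grasp; the last joint's range is limited). The gripper opens to 87 mm and grips with 3 to 60 N. Pads are 19 mm wide; open, the fingers measure 117 mm over their backs; the gripper's body (75 mm by 190 mm) begins 51 mm behind the grasp point.
Start: joints at [-1.277, 0.333, 0.04, 1.465, -0.013, 1.343, -0.059], TCP at [0.249, 0.6, 0.223] pointing down, gripper open.
Joint ranges: [-2.58, 2.58], [-0.38, 2.09], [-1.3, 1.39], [0.25, 2.4], [-1.5, 4.64], [0.08, 2.09], [-2.65, 2.65]. Speed limits (rad/s): [2.22, 2.22, 2.79, 2.79, 3.14, 3.14, 3.14].

INTERFACE

Orientations are given as a 3x3 rotation matrix whose columns are the frame's x, y, z axes.
In Python, from station import ctrl, viewer gives the robot as it stands.
- The arm moves only by the shell command python3 -m pendant 'ROWS'. ROWS is JSON, a list of rows, each a list of 5 numbers: the shift along the tool's x, y, z scaled (see below), then the turn about the tool's z scaled (see below), then the closure, from 0 (fully open) to 1 (shut). A call has 1 to 10 rows; each row shifts and turns the commanded pose from where the row before left it, along the tool's axes as they then stand; what a row does not reach is not made up. The controller multiplies each number of a shift by 100 mm and each number of a turn by pi rad. A row lasts 1/10 s, in which the tool goes at most 50 mm and 8.59 degrees, less where a joint would pass 70% of its speed; a pose out of reach is approached as far as the arm can. A call with a number of a shift or a turn outside -1 to 1 is refused whole. A call with a gripper value outside its range is refused whole. The fingers move at their own pace and stop on an object; the grip force is fixed at half the most. Time passes only in rows, so rows that do not move let the fingers close. It gives the time, the measured TCP pose, the force and the opening at its end, in the units of the state.
- ctrl.read_state(): the state, without advancing time (a new reading comes with each control period).
- viewer.grab_frame(name): name is "scene" or "side" or "wrist"; returns a dict with "image" (384x512x3 uint8, blue, green, red), "intrinsics" (3x3 intrinsics, pixels), "R" (3x3) and "t" (3): a world point X has camera coordinates R X + t. Camera axes: x right, y down, z forward; pixel columns grow to the right and rows downward; lengths in m; the calibration is good to about 2 mm. The wrist camera is an equidistant fisheye: a pixel r from the principal point sees the ray r / f radians off the axis. A picture is of the moment at which its call begins. There is no depth.
- ctrl.sign_off(): hands the job in, once; it reports no verdict.
The state is a dict: "clock": time; "joints": joint angles; "qvel": joint speeds; "effort": joint torques, N m; "tool_pos": TCP position; "ee_rot": TCP orientation; "wrist_force": force on the tool from outside, world axes, zero at the start; "moment": the same for the moment, N m; "width": finger opening in m.
Only numpy, scipy, OpenCV 4.12 (cv2) and the standard library are available. Lean on these libraries where they do the work, as an engineer would, in place of code of your own. Each camera call takes 0.05 s, during which the arm holds its last target. There are 200 camera calls.

## Working session

There is one attempt and no reset: what is moved stays moved. The work goes in short steps, Python scripts to look and compute and a shell command to move; the robot and the scene stay as the last step left them, time stands still between calls to the robot, and variables do not carry over. Pictures are saved under pics/ and viewed, about 8 in all and at most 12, crops included, and the job is handed in when it is done.

```bash
ls; mkdir -p pics
python3 - <<'E'
from station import ctrl, viewer
import cv2, numpy as np, pickle
s=ctrl.read_state(); print({k:np.round(v,3).tolist() for k,v in s.items()})
for n in ("scene","side"):
    f=viewer.grab_frame(n); pickle.dump(f,open(f"pics/{n}0.pkl","wb"))
    cv2.imwrite(f"pics/{n}0.png",cv2.resize(f["image"],(800,600),interpolation=cv2.INTER_CUBIC))
    R=np.array(f["R"]);print(n,-R.T@f["t"],R.round(2).tolist(),np.array(f["intrinsics"]).tolist())
E
```

```text
pics
{'clock': 0.0, 'joints': [-1.277, 0.334, 0.04, 1.466, -0.013, 1.343, -0.059], 'qvel': [0.001, 0.001, 0.0, 0.001, -0.001, 0.0, 0.0], 'effort': [-0.001, -65.636, 1.334, -40.38, -0.06, 0.045, 0.0], 'tool_pos': [0.249, 0.6, 0.222], 'ee_rot': [[0.383, 0.924, -0.001], [0.924, -0.383, -0.002], [-0.002, 0.0, -1.0]], 'wrist_force': [0.249, -0.541, -0.094], 'moment': [0.031, 0.027, 0.006], 'width': 0.087}
scene [ 1.07410552 -0.69124572  0.96230186] [[0.79, 0.61, -0.0], [0.44, -0.57, -0.7], [-0.43, 0.55, -0.72]] [[349.72485348590226, 0.0, 251.8792355904666], [0.0, 349.72485348590226, 183.5619507790753], [0.0, 0.0, 1.0]]
side [ 0.5216808  -1.01520094  0.85265539] [[1.0, -0.07, -0.01], [-0.05, -0.6, -0.8], [0.05, 0.8, -0.6]] [[420.98809052378647, 0.0, 247.99153657928295], [0.0, 420.98809052378647, 192.27282783769306], [0.0, 0.0, 1.0]]
```

View pics/scene0.png

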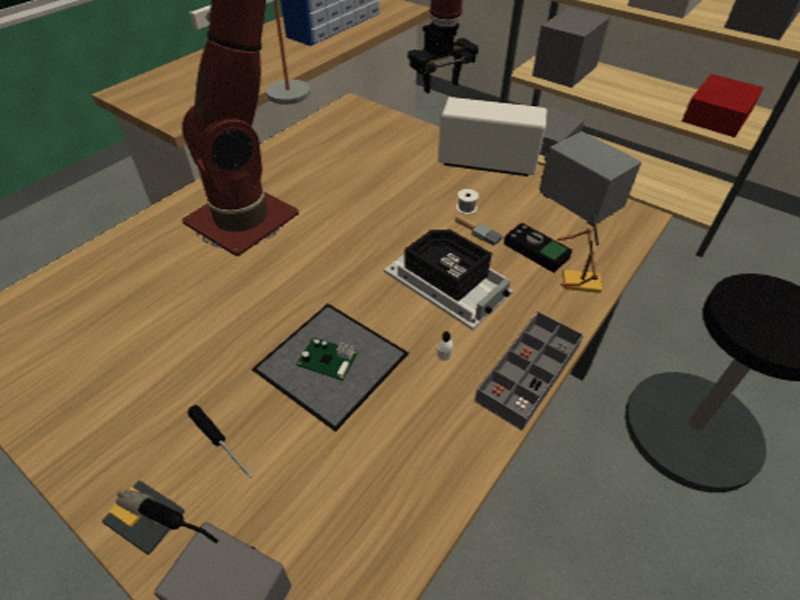

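View pics/side0.png

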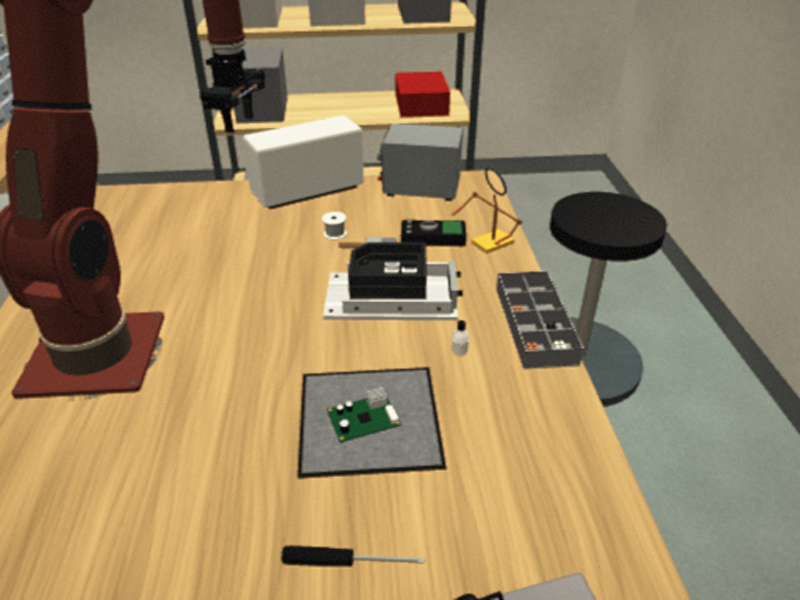

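The scene picture shows the track with the tray at about (450,260), the mat at (330,365) and the flux bottle at (445,345). The side picture shows the tray at (388,270), the mat at (372,420) and the end stop at (453,285). I'll crop in on the tray next.

Run:
```python
import cv2, numpy as np, pickle
o=[]
for n,(x,y,w,h) in (("scene",(240,140,95,75)),("side",(200,145,100,64))):
    f=pickle.load(open(f"pics/{n}0.pkl","rb"));im=f["image"][y:y+h,x:x+w]
    im=cv2.resize(im,None,fx=6,fy=6,interpolation=cv2.INTER_CUBIC)
    im=np.clip(255*(im/255.)**0.5,0,255).astype(np.uint8)
    im=cv2.copyMakeBorder(im,0,0,0,600-im.shape[1],cv2.BORDER_CONSTANT); o.append(im)
im=np.vstack(o); im=im[:, :]
cv2.imwrite("pics/crop0.png",cv2.resize(im,None,fx=600/im.shape[0],fy=600/im.shape[0])); print(im.shape)
cv2.imwrite("pics/crop_s.png",o[0])
```

```text
(834, 600, 3)
```

View pics/crop_s.png

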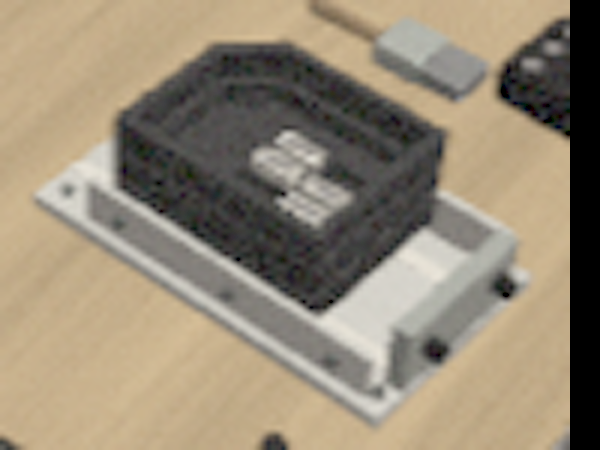

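The crop shows the rim's top corners at about (117,118), (212,47), (290,43), (443,135) and (318,228). The plate's top corners are at (37,195), (378,415) and (527,272).

```bash
cat > h.py <<'E'
import numpy as np
def ray(f,p,z):
    K=np.array(f["intrinsics"]);R=np.array(f["R"]);t=np.array(f["t"])
    d=R.T@np.linalg.solve(K,[p[0],p[1],1]);c=-R.T@t
    return c+d*(z-c[2])/d[2]
def proj(f,X):
    q=np.array(f["intrinsics"])@(np.array(f["R"])@X+f["t"]);return q[:2]/q[2]
E
python3 - <<'E'
import pickle,numpy as np
from h import *
f=pickle.load(open("pics/scene0.pkl","rb"));g=pickle.load(open("pics/side0.pkl","rb"))
sc=lambda p:(np.array(p)+.5)/6-.5+[240,140]
T=[ray(f,sc(p),.102)[:2] for p in [(117,118),(212,47),(290,43),(443,135),(318,228)]]
print("rim",np.round(T,3).tolist())
P=[ray(f,sc(p),.01)[:2] for p in [(37,195),(378,415),(527,272)]]
print("plate",np.round(P,3).tolist())
s2=lambda p:(np.array(p)+.5)/1.5625-.5
print("mat",[ray(f,s2(p),.004)[:2].round(3).tolist() for p in [(255,368),(335,428),(407,352),(328,306)]])
print("mat side",[ray(g,s2(p),.004)[:2].round(3).tolist() for p in [(299,475),(444,467),(429,368),(304,375)]])
print("plate side",[ray(g,s2(p),.01)[:2].round(3).tolist() for p in [(324,317),(457,317),(329,263)]])
print("rim side",[ray(g,s2(p),.102)[:2].round(3).tolist() for p in [(350,273),(427,275),(426,244)]])
print("flux",ray(f,s2((445,357)),0).round(3))
E
```

```text
rim [[0.51, 0.081], [0.518, 0.172], [0.555, 0.205], [0.676, 0.19], [0.66, 0.076]]
plate [[0.454, 0.072], [0.729, 0.049], [0.741, 0.206]]
mat [[0.419, -0.329], [0.65, -0.331], [0.651, -0.097], [0.422, -0.102]]
mat side [[0.417, -0.332], [0.649, -0.334], [0.653, -0.099], [0.417, -0.1]]
plate side [[0.453, 0.066], [0.728, 0.044], [0.462, 0.269]]
rim side [[0.511, 0.089], [0.666, 0.068], [0.677, 0.186]]
flux [ 0.723 -0.055  0.   ]
```

```bash
python3 -m pendant '[[0,0,0,-0.033,1],[0,0,0,-0.033,1],[0,0,0,-0.033,1],[-0.36,0.213,0,0,1],[-0.36,0.213,0,0,1],[-0.36,0.213,0,0,1],[-0.36,0.213,0,0,1],[-0.36,0.213,0,0,1],[-0.36,0.213,0,0,1],[-0.36,0.213,0,0,1]]'; python3 -m pendant '[[-0.36,0.213,0,0,1],[-0.36,0.213,0,0,1],[-0.36,0.213,0,0,1],[-0.36,0.213,0,0,1],[-0.36,0.213,0,0,1],[0,0,0,0,1],[0,0,0,0,1]]'
python3 - <<'E'
from station import ctrl,viewer
import cv2,pickle,numpy as np
s=ctrl.read_state();print({k:np.round(s[k],3).tolist() for k in ("joints","tool_pos","ee_rot")})
f=viewer.grab_frame("wrist");pickle.dump(f,open("pics/w1.pkl","wb"));cv2.imwrite("pics/w1.png",f["image"])
E
```

```text
clock: 1.1
tool_pos: [0.3772, 0.3353, 0.2223]
ee_rot: [[0.082, 0.997, -0.0], [0.997, -0.082, -0.0], [-0.0, -0.0, -1.0]]
wrist_force: [1.4, 0.8, -0.5]
width: 0.0149
clock: 1.8
tool_pos: [0.4683, 0.1482, 0.2224]
ee_rot: [[0.084, 0.996, -0.001], [0.996, -0.084, 0.0], [0.0, -0.001, -1.0]]
wrist_force: [-1.2, 0.6, -0.9]
width: 0.0004
{'joints': [-0.75, -0.003, 0.355, 1.856, 0.001, 1.289, 1.091], 'tool_pos': [0.468, 0.148, 0.222], 'ee_rot': [[0.084, 0.996, -0.001], [0.996, -0.084, 0.0], [0.0, -0.001, -1.0]]}
```

View pics/w1.png

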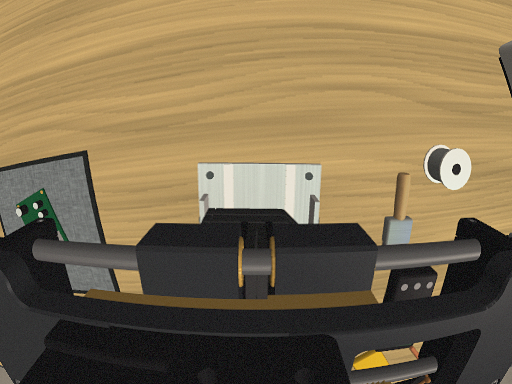

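The wrist picture shows the plate's near edge square at row 163, columns 197–322, so heading and centring are right. I'll descend behind the stack.

```bash
python3 -m pendant '[[0,0,0.4,0,1],[0,0,0.4,0,1],[0,0,0.4,0,1],[0,0,0.3,0,1],[0,0,0.15,0,1],[0,0,0,0,1],[0,0,0,0,1]]'; python3 -m pendant '[[0,0.1,0,0,1],[0,0.1,0,0,1],[0,0.1,0,0,1],[0,0.05,0,0,1],[0,0,0,0,1]]';python3 -m pendant '[[0,0.05,0,0,1],[0,0.05,0,0,1],[0,0.05,0,0,1],[0,0.05,0,0,1]]'
```

```text
clock: 2.55
tool_pos: [0.468, 0.1501, 0.0579]
ee_rot: [[0.08, 0.997, -0.0], [0.997, -0.08, -0.0], [-0.0, -0.0, -1.0]]
wrist_force: [0.2, -0.3, 0.3]
width: 0.0006
clock: 3.05
tool_pos: [0.5039, 0.146, 0.0576]
ee_rot: [[0.082, 0.997, 0.0], [0.997, -0.082, -0.0], [-0.0, 0.0, -1.0]]
wrist_force: [0.4, 0.1, 0.7]
width: 0.0005
clock: 3.45
tool_pos: [0.522, 0.1447, 0.0573]
ee_rot: [[0.081, 0.997, -0.003], [0.997, -0.081, -0.0], [-0.0, -0.003, -1.0]]
wrist_force: [-6.3, 0.8, 4.3]
width: 0.0005
```

```bash
python3 -m pendant '[[0,0.04,0,0,1],[0,0.04,0,0,1],[0,0.04,0,0,1]]';python3 -m pendant '[[0,0.03,0,0,1],[0,0.03,0,0,1]]';python3 -m pendant '[[0,0.03,0,0,1],[0,0.03,0,0,1]]'
```

```text
clock: 3.75
tool_pos: [0.5339, 0.1437, 0.0573]
ee_rot: [[0.081, 0.997, -0.003], [0.997, -0.081, -0.0], [-0.0, -0.003, -1.0]]
wrist_force: [-7.5, 1.2, 4.5]
width: 0.0002
clock: 3.95
tool_pos: [0.5399, 0.1432, 0.0573]
ee_rot: [[0.081, 0.997, -0.003], [0.997, -0.081, -0.0], [-0.0, -0.003, -1.0]]
wrist_force: [-6.7, 0.0, 4.6]
width: 0.0005
clock: 4.15
tool_pos: [0.5458, 0.1428, 0.0573]
ee_rot: [[0.081, 0.997, -0.003], [0.997, -0.081, -0.0], [-0.0, -0.003, -1.0]]
wrist_force: [-7.1, 0.1, 4.1]
width: 0.0004
```

Run:
```python
from station import ctrl,viewer
import cv2,pickle,numpy as np
f=viewer.grab_frame("scene");pickle.dump(f,open("pics/s2.pkl","wb"))
im=f["image"][140:215,240:335];im=cv2.resize(im,None,fx=6,fy=6,interpolation=cv2.INTER_CUBIC)
cv2.imwrite("pics/s2.png",(255*(im/255.)**.5).astype(np.uint8))
```

```text
(no output)
```

View pics/s2.png

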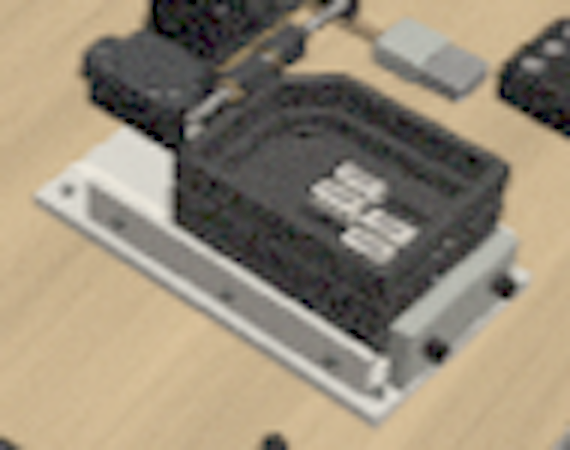

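The stack is now a little short of the stop: the gap shows at (395,320). The tray is still nested. I'll go on pushing slowly.

```bash
for i in 1; do python3 -m pendant '[[0,0.02,0,0,1],[0,0.02,0,0,1]]';done; python3 -m pendant '[[0,0.02,0,0,1],[0,0.02,0,0,1]]'; python3 -m pendant '[[0,0.02,0,0,1],[0,0.02,0,0,1]]'
```

```text
clock: 4.4
tool_pos: [0.55, 0.1424, 0.0573]
ee_rot: [[0.081, 0.997, -0.002], [0.997, -0.081, -0.0], [-0.0, -0.002, -1.0]]
wrist_force: [-6.2, 0.7, 3.5]
width: 0.0005
clock: 4.6
tool_pos: [0.5504, 0.1424, 0.057]
ee_rot: [[0.081, 0.997, -0.01], [0.997, -0.081, -0.0], [-0.001, -0.009, -1.0]]
wrist_force: [-27.9, 0.1, 21.4]
width: 0.0003
clock: 4.8
tool_pos: [0.5505, 0.1426, 0.0566]
ee_rot: [[0.08, 0.997, -0.017], [0.997, -0.08, -0.0], [-0.001, -0.017, -1.0]]
wrist_force: [-48.0, 0.6, 36.1]
width: 0.0003
```

Hard contact came at tool x = 0.5505, so the stack is home. I'll back off and rise.

```bash
python3 -m pendant '[[0,-0.05,0,0,1],[0,-0.1,0,0,1],[0,-0.2,0,0,1],[0,-0.1,-0.3,0,0.5],[0,0,-0.5,0,0.5],[0,0,-0.5,0,0.5],[0,0,0,0,0.5]]'
python3 - <<'E'
from station import ctrl,viewer
import cv2,pickle,numpy as np
from h import *
f=pickle.load(open("pics/s2.pkl","rb"))
sc=lambda p:(np.array(p)+.5)/6-.5+[240,140]
print("rim",[ray(f,sc(p),.102)[:2].round(3).tolist() for p in [(175,160),(268,78),(345,75),(507,172)]])
for n in ("scene","side"):
  f=viewer.grab_frame(n);pickle.dump(f,open(f"pics/{n}3.pkl","wb"))
f=pickle.load(open("pics/scene3.pkl","rb"));a=cv2.resize(f["image"][140:215,240:335],(0,0),fx=6,fy=6,interpolation=cv2.INTER_CUBIC)
f=pickle.load(open("pics/side3.pkl","rb"));b=cv2.resize(f["image"][150:210,200:300],(0,0),fx=5.7,fy=5.7,interpolation=cv2.INTER_CUBIC)[:150+170,:570]
print(a.shape,b.shape)
im=np.vstack([a[:330],b[:270]]);cv2.imwrite("pics/c3.png",(255*(im/255.)**.5).astype(np.uint8))
E
```

```text
clock: 5.5
tool_pos: [0.518, 0.1461, 0.1948]
ee_rot: [[0.082, 0.997, 0.011], [0.997, -0.083, 0.005], [0.006, 0.011, -1.0]]
wrist_force: [1.5, -0.4, -0.1]
width: 0.0249
rim [[0.56, 0.072], [0.563, 0.169], [0.599, 0.2], [0.723, 0.185]]
(450, 570, 3) (320, 570, 3)
```

View pics/c3.png

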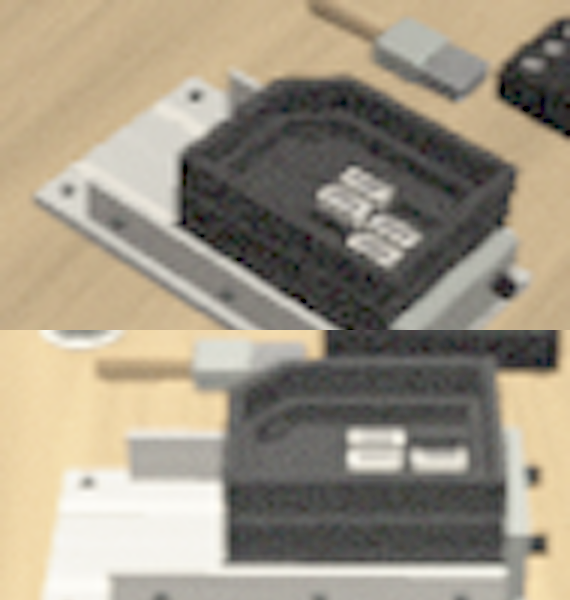

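Now the stack sits against the stop, with the tray nested and four relays in place. Next I'll compute the cut-corner point.

Run:
```python
import pickle,numpy as np
from h import *
f=pickle.load(open("pics/scene3.pkl","rb"));g=pickle.load(open("pics/side3.pkl","rb"))
sc=lambda p:(np.array(p)+.5)/6-.5+[240,140]
sd=lambda p:(np.array([p[0],p[1]-330])+.5)/5.7-.5+[200,150]
m=np.array([(-80,-65),(-80,31),(-46,65),(80,65)])/1e3
A=np.array([ray(f,sc(p),.102)[:2] for p in [(180,158),(283,77),(352,78),(513,168)]])
n=np.array([(-80,-65),(80,-65),(-80,31),(-46,65),(80,65)])/1e3
B=np.array([ray(g,sd(p),.102)[:2] for p in [(228,480),(505,487),(228,390),(265,360),(492,358)]])
print(A.round(3).tolist(),B.round(3).tolist())
def fit(m,A):
    a=m-m.mean(0);b=A-A.mean(0)
    th=np.arctan2((a[:,0]*b[:,1]-a[:,1]*b[:,0]).sum(),(a*b).sum())
    R=np.array([[np.cos(th),-np.sin(th)],[np.sin(th),np.cos(th)]]);c=A.mean(0)-R@m.mean(0)
    print(np.degrees(th).round(2),c.round(4),"corner",(c+R@[-.0595,.0445]).round(4),"res",(A-(c+m@R.T)).round(3).tolist());
fit(m,A);fit(n,B);fit(np.vstack([m,n]),np.vstack([A,B]))
```

```text
[[0.562, 0.076], [0.569, 0.175], [0.604, 0.201], [0.724, 0.19]] [[0.561, 0.077], [0.712, 0.057], [0.566, 0.169], [0.589, 0.2], [0.724, 0.191]]
-4.85 [0.6441 0.1337] corner [0.5886 0.1831] res [[0.003, -0.0], [0.002, 0.004], [0.0, -0.002], [-0.005, -0.002]]
-4.17 [0.6389 0.1322] corner [0.5828 0.1809] res [[0.006, 0.004], [-0.002, -0.004], [0.004, 0.0], [-0.009, 0.0], [0.0, 0.0]]
-4.68 [0.6412 0.1329] corner [0.5855 0.1821] res [[0.005, 0.001], [0.005, 0.005], [0.003, -0.001], [-0.002, -0.001], [0.005, 0.002], [-0.004, -0.004], [0.002, -0.001], [-0.012, -0.001], [-0.003, 0.0]]
```

```bash
python3 -m pendant '[[0,0,0,-0.042,0.4],[0,0,0,-0.042,0.4],[0,0,0,-0.042,0.4],[0,0,0,-0.042,0.4],[0,0,0,-0.041,0.4],[0,0,0,-0.041,0.4],[-0.08,0.37,0,0,0.4],[-0.073,0.377,0.3,0,0.4],[0,0,0.2,0,0.4],[0,0,0,0,0.4]]';python3 - <<'E'
from station import ctrl,viewer
import cv2,pickle,numpy as np
s=ctrl.read_state();print({k:np.round(s[k],4).tolist() for k in ("joints","tool_pos","ee_rot","width")})
o=[]
f=viewer.grab_frame("wrist");pickle.dump(f,open("pics/w4.pkl","wb"));o.append(f["image"][150:350,100:420])
f=viewer.grab_frame("scene");pickle.dump(f,open("pics/s4.pkl","wb"));o.append(cv2.resize(f["image"][125:205,240:335],(0,0),fx=5,fy=5,interpolation=cv2.INTER_CUBIC)[:, :320+155])
a=cv2.resize(o[0],(475,297));im=np.vstack([a,o[1][:303]]);cv2.imwrite("pics/c4.png",(255*(im/255.)**.5).astype(np.uint8))
E
```

```text
clock: 6.6
tool_pos: [0.5787, 0.1811, 0.1324]
ee_rot: [[-0.647, 0.762, -0.007], [0.762, 0.647, -0.004], [0.001, -0.008, -1.0]]
wrist_force: [-1.2, -1.2, -0.9]
width: 0.0522
{'joints': [-0.6519, 0.3206, 0.3353, 1.6948, -0.1118, 1.1534, 1.9884], 'tool_pos': [0.5787, 0.1811, 0.1324], 'ee_rot': [[-0.6471, 0.7624, -0.007], [0.7624, 0.6471, -0.0043], [0.0013, -0.0081, -1.0]], 'width': 0.0522}
```

View pics/c4.png

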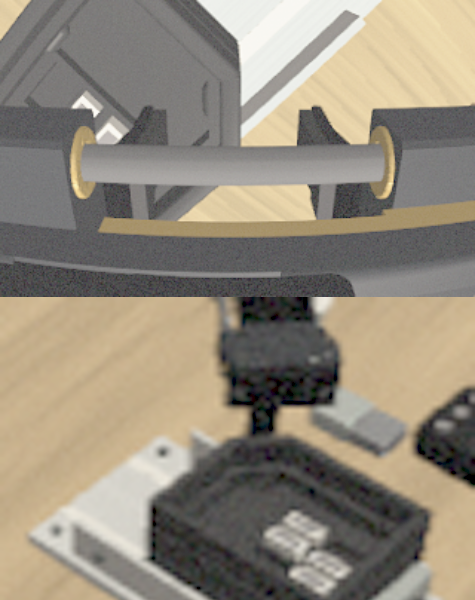

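The upper half shows the cut rim parallel to the pads, its outer edge at column 240 and its inner at about 218, with the fingertips at about (150,110) and (312,110). I'll cast those rays onto the rim height.

Run:
```python
import pickle,numpy as np
f=pickle.load(open("pics/w4.pkl","rb"));K=np.array(f["intrinsics"]);R=np.array(f["R"]);t=np.array(f["t"]);c=-R.T@t
print(c.round(3),K[0])
tp=np.array([.5787,.1811]);X=np.array([-.647,.762]);Y=np.array([.762,.647])
def un(u,v,z):
    d=np.array([(u-K[0,2])/K[0,0],(v-K[1,2])/K[1,1]]);r=np.hypot(*d)
    q=R.T@np.array([*(d/r*np.sin(r)),np.cos(r)]);return c+q*(z-c[2])/q[2]
g=f["image"].mean(2)
for v in (195,205,215,224):
    print(v,g[v,225:275].astype(int).tolist())
for u,v in [(240,70),(240,100),(240,150),(218,100),(218,70)]:
    P=un(100+u*320/475,150+v*200/297,.102);d=P[:2]-tp;print((u,v),P.round(4),"tool x,y",(d@X).round(4),(d@Y).round(4))
for u in (150,312):
    P=un(100+u*320/475,150+110*200/297,.1324);d=P[:2]-tp;print("tip",u,(d@X).round(4),(d@Y).round(4))
```

```text
[0.526 0.136 0.295] [297.31863964   0.         256.20486223]
195 [61, 64, 62, 61, 64, 63, 61, 60, 65, 63, 63, 60, 52, 56, 55, 65, 65, 65, 63, 67, 62, 64, 66, 68, 63, 67, 65, 62, 60, 61, 55, 47, 47, 34, 35, 30, 79, 174, 228, 220, 218, 219, 221, 224, 222, 224, 223, 220, 219, 220]
205 [61, 62, 60, 56, 62, 61, 62, 62, 61, 62, 63, 63, 60, 47, 38, 55, 64, 63, 62, 62, 63, 56, 59, 40, 51, 56, 63, 58, 61, 60, 64, 62, 62, 68, 62, 57, 48, 138, 227, 223, 225, 223, 223, 224, 221, 218, 217, 218, 221, 222]
215 [63, 66, 64, 63, 61, 60, 63, 65, 65, 61, 59, 42, 40, 48, 57, 62, 64, 59, 66, 63, 63, 69, 64, 46, 52, 58, 60, 60, 61, 62, 63, 62, 66, 65, 67, 59, 60, 153, 231, 222, 220, 223, 224, 208, 132, 85, 88, 94, 94, 95]
224 [62, 59, 62, 62, 62, 65, 67, 60, 66, 66, 62, 52, 34, 42, 52, 58, 64, 62, 65, 63, 62, 66, 63, 46, 49, 54, 61, 61, 61, 64, 62, 66, 64, 66, 64, 64, 57, 70, 94, 93, 94, 96, 94, 93, 93, 92, 92, 94, 142, 203]
(240, 70) [0.5633 0.1724 0.102 ] tool x,y 0.0033 -0.0173
(240, 100) [0.5742 0.1817 0.102 ] tool x,y 0.0034 -0.003
(240, 150) [0.5936 0.1984 0.102 ] tool x,y 0.0035 0.0226
(218, 100) [0.5808 0.174  0.102 ] tool x,y -0.0068 -0.003
(218, 70) [0.5698 0.1648 0.102 ] tool x,y -0.0066 -0.0174
tip 150 -0.0329 -0.0091
tip 312 0.0314 -0.009
```

The rays give a rim 10.2 mm thick (10 expected), its centre 1–2 mm toward tool −x. I'll correct for that and descend to about 22 mm below the rim top, so the outer finger doesn't catch the lower tray.

```bash
python3 -m pendant '[[-0.02,0.03,0.1,0,0.45],[0,0,0.1,0,0.45],[0,0,0.1,0,0.45],[0,0,0.08,0,0.45],[0,0,0.07,0,0.45],[0,0,0,0,0.45],[0,0,0,0,0.45]]'; python3 -m pendant '[[0,0,0.04,0,0.45],[0,0,0,0,0.45],[0,0,0,0,0.45]]'
```

```text
clock: 7.4
tool_pos: [0.5845, 0.1823, 0.0925]
ee_rot: [[-0.647, 0.763, -0.0], [0.763, 0.647, -0.0], [-0.0, -0.0, -1.0]]
wrist_force: [0.3, -0.3, 0.7]
width: 0.048
clock: 7.7
tool_pos: [0.5845, 0.1823, 0.0886]
ee_rot: [[-0.647, 0.763, 0.0], [0.763, 0.647, -0.0], [-0.0, 0.0, -1.0]]
wrist_force: [-1.0, 0.7, -0.8]
width: 0.048
```

```bash
python3 -m pendant '[[0,0,0.04,0,0.45],[0,0,0,0,0.45],[0,0,0,0,0.45]]'; python3 -m pendant '[[0,0,0.03,0,0.45],[0,0,0,0,0.45],[0,0,0,0,0.45]]'; python3 -m pendant '[[0,0,0,0,0.7],[0,0,0,0,0.8]]'; python3 -m pendant '[[0,0,0,0,0.85],[0,0,0,0,0.9],[0,0,0,0,0.9]]'
```

```text
clock: 8.0
tool_pos: [0.5844, 0.1823, 0.0844]
ee_rot: [[-0.647, 0.763, -0.0], [0.763, 0.647, -0.0], [0.0, -0.0, -1.0]]
wrist_force: [0.5, 0.1, 0.7]
width: 0.0478
clock: 8.3
tool_pos: [0.5845, 0.1823, 0.0814]
ee_rot: [[-0.647, 0.763, -0.0], [0.763, 0.647, -0.0], [0.0, -0.0, -1.0]]
wrist_force: [0.1, -1.0, -0.7]
width: 0.0477
clock: 8.5
tool_pos: [0.5846, 0.1824, 0.0816]
ee_rot: [[-0.647, 0.763, 0.0], [0.763, 0.647, 0.0], [-0.0, 0.0, -1.0]]
wrist_force: [0.1, -0.2, -0.4]
width: 0.0389
clock: 8.8
tool_pos: [0.5845, 0.1823, 0.0816]
ee_rot: [[-0.647, 0.763, -0.0], [0.763, 0.647, -0.0], [0.0, -0.0, -1.0]]
wrist_force: [0.2, 0.4, 0.1]
width: 0.0161
```

```bash
python3 -m pendant '[[0,0,0,0,0.9],[0,0,0,0,0.95]]'; python3 -m pendant '[[0,0,0,0,1],[0,0,0,0,1]]'
```

```text
clock: 9.0
tool_pos: [0.5836, 0.1835, 0.0816]
ee_rot: [[-0.648, 0.762, -0.002], [0.762, 0.648, 0.001], [0.002, -0.001, -1.0]]
wrist_force: [-4.0, 2.4, 3.1]
width: 0.0096
clock: 9.2
tool_pos: [0.5835, 0.1835, 0.0815]
ee_rot: [[-0.648, 0.762, -0.002], [0.762, 0.648, 0.001], [0.002, -0.001, -1.0]]
wrist_force: [-4.6, 2.9, 3.0]
width: 0.01
```

Gripped at 10 mm width. Now I'll peel, lifting slowly.

```bash
python3 -m pendant '[[0,0,-0.03,0,1],[0,0,-0.02,0,1],[0,0,0,0,1]]'; python3 -m pendant '[[0,0,-0.03,0,1],[0,0,0,0,1]]'
python3 - <<'E'
from station import ctrl,viewer
import cv2,pickle,numpy as np
s=ctrl.read_state();print(s["moment"])
o=[]
for n,(x,y,w,h) in (("scene",(255,140,90,70)),("side",(220,150,90,55))):
    f=viewer.grab_frame(n);pickle.dump(f,open(f"pics/{n}5.pkl","wb"));o.append(cv2.resize(f["image"][y:y+h,x:x+w],(0,0),fx=4.7,fy=4.7,interpolation=cv2.INTER_CUBIC))
im=np.vstack(o);cv2.imwrite("pics/c5.png",(255*(im/255.)**.5).astype(np.uint8))
E
```

```text
clock: 9.5
tool_pos: [0.584, 0.182, 0.0861]
ee_rot: [[-0.647, 0.763, -0.001], [0.763, 0.647, -0.001], [0.0, -0.001, -1.0]]
wrist_force: [-0.9, 0.0, -4.3]
width: 0.0098
clock: 9.7
tool_pos: [0.5844, 0.1823, 0.0898]
ee_rot: [[-0.647, 0.763, -0.0], [0.763, 0.647, 0.0], [0.0, -0.0, -1.0]]
wrist_force: [-2.3, -0.1, -3.6]
width: 0.01
[ 0.58386976  1.00501998 -0.10461806]
```

View pics/c5.png

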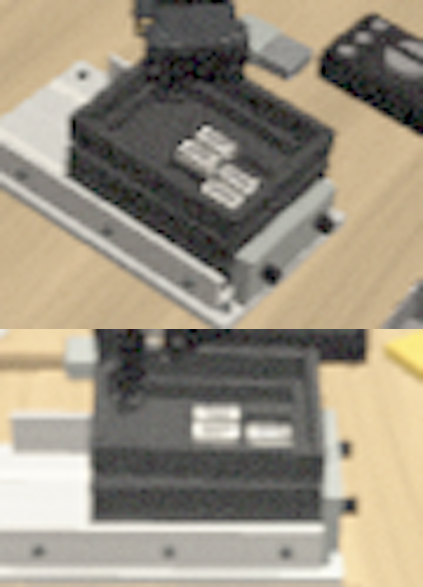

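The pictures show the tray gripped and the stack still down, but the seam is too coarse to tell a tilt from a level lift. I'll measure how far the relays have risen, using their centroids before and after.

```bash
cat > rel.py <<'E'
import pickle,numpy as np,sys,cv2
from h import *
def cen(n,box):
    f=pickle.load(open(f"pics/{n}.pkl","rb"));x,y,w,h=box
    g=f["image"][y:y+h,x:x+w].min(2).astype(float);w8=np.clip(g-90,0,None)
    k,l,st,_=cv2.connectedComponentsWithStats((w8>0).astype(np.uint8));i=1+np.argmax(st[1:,4]);w8*=(l==i)
    yy,xx=np.mgrid[:h,:w];return f,np.array([(w8*xx).sum(),(w8*yy).sum()])/w8.sum()+[x,y],st[i]
c=np.array([.6405,.133])
for n,box in (("scene",(285,160,32,30)),("side",(253,160,35,20))):
    f,a,sa=cen(n+"3",box);_,b,sb=cen(n+sys.argv[1],box)
    X=ray(f,a,.075);J=(proj(f,X+[0,0,.01])-proj(f,X))/10
    print(n,a.round(2),b.round(2),sa,sb,"X",X.round(3),"px/mm",J.round(3),"dz mm",((b-a)[1]/J[1]).round(2),"dx px",(b-a)[0].round(2))
E
python3 rel.py 5
```

```text
scene [301.02 175.73] [300.98 175.27] [ 8  8 17 16 93] [  8   7  17  17 101] X [0.666 0.127 0.075] px/mm [ 0.028 -0.198] dz mm 2.31 dx px -0.04
side [265.31 170.73] [265.48 169.72] [ 8  7 10  8 77] [ 8  6 10  8 76] X [0.649 0.139 0.075] px/mm [ 0.004 -0.252] dz mm 4.02 dx px 0.17
```

The relays rose 2.3 and 4.0 mm for an 8.4 mm corner lift. A pure peel predicts about 3.8 and 4.8, a level lift 8.4, so it is peeling. I'll lift further.

```bash
python3 -m pendant '[[0,0,-0.03,0,1],[0,0,-0.03,0,1],[0,0,0,0,1],[0,0,0,0,1]]'
python3 - <<'E'
from station import ctrl,viewer
import pickle
for n in ("scene","side"): pickle.dump(viewer.grab_frame(n),open(f"pics/{n}6.pkl","wb"))
E
python3 rel.py 6
```

```text
clock: 10.2
tool_pos: [0.5855, 0.1823, 0.0964]
ee_rot: [[-0.647, 0.763, 0.002], [0.763, 0.647, 0.0], [-0.001, 0.002, -1.0]]
wrist_force: [-0.2, -0.2, -0.8]
width: 0.0098
scene [301.02 175.73] [304.34 177.19] [ 8  8 17 16 93] [14 14 12  8 47] X [0.666 0.127 0.075] px/mm [ 0.028 -0.198] dz mm -7.38 dx px 3.33
side [265.31 170.73] [266.58 167.3 ] [ 8  7 10  8 77] [ 9  4 10  8 78] X [0.649 0.139 0.075] px/mm [ 0.004 -0.252] dz mm 13.62 dx px 1.28
```

Run:
```python
import cv2,pickle,numpy as np
o=[]
for n,(x,y,w,h) in (("scene6",(255,140,90,70)),("side6",(220,150,90,55))):
    f=pickle.load(open(f"pics/{n}.pkl","rb"));o.append(cv2.resize(f["image"][y:y+h,x:x+w],(0,0),fx=4.7,fy=4.7,interpolation=cv2.INTER_CUBIC))
im=np.vstack(o);cv2.imwrite("pics/c6.png",(255*(im/255.)**.5).astype(np.uint8))
```

```text
(no output)
```

View pics/c6.png

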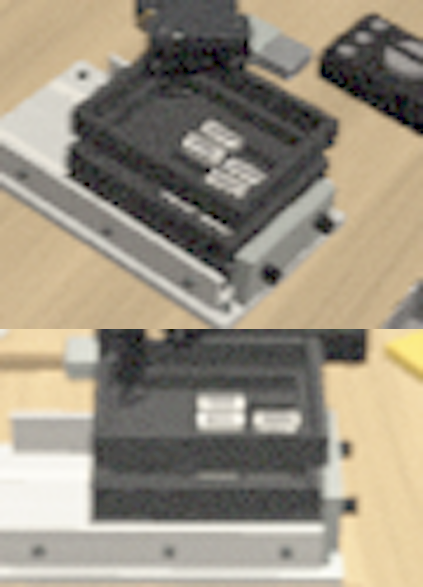

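The tray has popped out nearly level. The peel was seen with the corner 8.4 mm up, but I can't be sure the 10 mm peel condition held. I'll re-nest it and peel again with a shallower grip, biased toward the opposite corner so the far foot stays seated.

```bash
python3 -m pendant '[[0.015,0,0.02,0,1],[0,0,0.03,0,1],[0,0,0,0,1]]'; python3 -m pendant '[[0,0,0.03,0,1],[0,0,0.03,0,1],[0,0,0,0,1]]'; python3 -m pendant '[[0,0,0.03,0,1],[0,0,0.02,0,1],[0,0,0,0,1]]';  python3 - <<'E'
from station import ctrl,viewer
import pickle
for n in ("scene","side"): pickle.dump(viewer.grab_frame(n),open(f"pics/{n}7.pkl","wb"))
E
python3 rel.py 7
```

```text
clock: 10.6
tool_pos: [0.5837, 0.1836, 0.0905]
ee_rot: [[-0.647, 0.762, 0.0], [0.762, 0.647, -0.0], [-0.0, 0.0, -1.0]]
wrist_force: [-2.5, -0.7, 2.4]
width: 0.01
clock: 10.9
tool_pos: [0.5838, 0.1834, 0.0845]
ee_rot: [[-0.647, 0.763, 0.001], [0.763, 0.647, -0.0], [-0.001, 0.0, -1.0]]
wrist_force: [1.1, -2.2, -4.3]
width: 0.0096
clock: 11.2
tool_pos: [0.5834, 0.1832, 0.0814]
ee_rot: [[-0.647, 0.763, -0.001], [0.763, 0.647, 0.0], [0.001, -0.0, -1.0]]
wrist_force: [-10.0, -4.3, 21.3]
width: 0.0096
scene [301.02 175.73] [298.55 172.38] [ 8  8 17 16 93] [ 8  9 12  9 48] X [0.666 0.127 0.075] px/mm [ 0.028 -0.198] dz mm 16.88 dx px -2.46
side [265.31 170.73] [265.64 171.22] [ 8  7 10  8 77] [ 8  7 10  8 67] X [0.649 0.139 0.075] px/mm [ 0.004 -0.252] dz mm -1.92 dx px 0.33
```

```bash
sed -i 's/k,l,st,_=cv2.connectedComponentsWithStats((w8>0).astype(np.uint8))/k,l,st,_=cv2.connectedComponentsWithStats(cv2.morphologyEx((w8>0).astype(np.uint8),cv2.MORPH_CLOSE,np.ones((5,5),np.uint8)))/' rel.py; python3 rel.py 7; python3 rel.py 5
python3 -m pendant '[[0,0,0,0,0.8],[0,0,0,0,0.8],[0,0,0,0,0.8]]'; python3 -m pendant '[[0,0,-0.06,0,0.8],[0,0,-0.06,0,0.8],[0,0,0,0,1],[0,0,0,0,1],[0,0,0,0,1]]';python3 - <<'E'
from station import ctrl,viewer
import pickle
for n in ("scene","side"): pickle.dump(viewer.grab_frame(n),open(f"pics/{n}8.pkl","wb"))
E
python3 rel.py 8;  python3 -m pendant '[[0,0,0,0,1]]'
```

```text
scene [301.02 175.73] [300.72 175.87] [  8   8  17  16 127] [  8   9  17  15 125] X [0.666 0.127 0.075] px/mm [ 0.028 -0.198] dz mm -0.7 dx px -0.29
side [268.68 171.27] [270.19 171.73] [  8   7  21   8 122] [  8   7  22   8 115] X [0.659 0.135 0.075] px/mm [ 0.006 -0.252] dz mm -1.83 dx px 1.51
scene [301.02 175.73] [300.98 175.27] [  8   8  17  16 127] [  8   7  17  17 138] X [0.666 0.127 0.075] px/mm [ 0.028 -0.198] dz mm 2.31 dx px -0.04
side [268.68 171.27] [268.77 170.38] [  8   7  21   8 122] [  8   6  21   9 127] X [0.659 0.135 0.075] px/mm [ 0.006 -0.252] dz mm 3.51 dx px 0.09
clock: 11.6
tool_pos: [0.5824, 0.1851, 0.0804]
ee_rot: [[-0.648, 0.762, -0.002], [0.762, 0.648, 0.002], [0.003, -0.0, -1.0]]
wrist_force: [-9.5, 2.3, 13.8]
width: 0.0166
clock: 12.1
tool_pos: [0.5839, 0.1834, 0.0917]
ee_rot: [[-0.647, 0.763, 0.001], [0.763, 0.647, 0.0], [-0.0, 0.0, -1.0]]
wrist_force: [-0.5, -0.8, 4.2]
width: 0.0089
scene [301.02 175.73] [300.72 175.67] [  8   8  17  16 127] [  8   9  17  15 122] X [0.666 0.127 0.075] px/mm [ 0.028 -0.198] dz mm 0.31 dx px -0.29
side [268.68 171.27] [270.11 171.64] [  8   7  21   8 122] [  8   7  22   8 117] X [0.659 0.135 0.075] px/mm [ 0.006 -0.252] dz mm -1.46 dx px 1.43
clock: 12.3
tool_pos: [0.5838, 0.1834, 0.0917]
ee_rot: [[-0.647, 0.763, 0.0], [0.763, 0.647, -0.0], [-0.0, 0.0, -1.0]]
wrist_force: [0.5, -1.4, 3.9]
width: 0.0096
```

It's nested again with a shallow grip. Second peel now, with inward bias and small steps.

```bash
sed -i 's/cen(n+"3",box)/cen(n+"8",box)/' rel.py
cat >look.sh <<'E'
python3 - <<'E'
from station import viewer
import pickle
for n in ("scene","side"): pickle.dump(viewer.grab_frame(n),open(f"pics/{n}$1.pkl","wb"))
E
python3 rel.py $1 | sed 's/.*X/X/'
E
python3 -m pendant '[[-0.025,0,0,0,1],[0,0,-0.03,0,1],[0,0,-0.03,0,1],[0,0,-0.02,0,1],[0,0,0,0,1]]'; bash look.sh 9; python3 -m pendant '[[0,0,-0.02,0,1],[0,0,0,0,1]]'; bash look.sh 10
```

```text
clock: 12.8
tool_pos: [0.5848, 0.1816, 0.0993]
ee_rot: [[-0.647, 0.763, -0.001], [0.763, 0.647, -0.0], [0.0, -0.001, -1.0]]
wrist_force: [-0.9, 0.8, -3.3]
width: 0.01
X [0.665 0.127 0.075] px/mm [ 0.028 -0.198] dz mm 0.63 dx px 0.11
X [0.664 0.132 0.075] px/mm [ 0.006 -0.253] dz mm 3.65 dx px 0.2
clock: 13.1
tool_pos: [0.5852, 0.1817, 0.1019]
ee_rot: [[-0.647, 0.763, -0.0], [0.763, 0.647, 0.0], [0.0, 0.0, -1.0]]
wrist_force: [-2.8, 0.6, -1.0]
width: 0.0097
X [0.665 0.127 0.075] px/mm [ 0.028 -0.198] dz mm -2.33 dx px 0.85
X [0.664 0.132 0.075] px/mm [ 0.006 -0.253] dz mm 5.09 dx px -0.73
```

```bash
python3 -m pendant '[[-0.01,0,-0.02,0,1],[0,0,0,0,1]]'; bash look.sh 11
python3 - <<'E'
import cv2,pickle,numpy as np
o=[]
for n,(x,y,w,h) in (("scene11",(255,140,90,70)),("side11",(220,150,90,55))):
    f=pickle.load(open(f"pics/{n}.pkl","rb"));o.append(cv2.resize(f["image"][y:y+h,x:x+w],(0,0),fx=4.7,fy=4.7,interpolation=cv2.INTER_CUBIC))
im=np.vstack(o);cv2.imwrite("pics/c11.png",(255*(im/255.)**.5).astype(np.uint8))
E
```

```text
clock: 13.4
tool_pos: [0.5856, 0.1813, 0.1037]
ee_rot: [[-0.647, 0.762, -0.0], [0.762, 0.647, 0.001], [0.001, 0.0, -1.0]]
wrist_force: [-3.3, 3.1, -2.5]
width: 0.0097
X [0.665 0.127 0.075] px/mm [ 0.028 -0.198] dz mm 0.31 dx px 0.76
X [0.664 0.132 0.075] px/mm [ 0.006 -0.253] dz mm 6.14 dx px -0.75
```

View pics/c11.png

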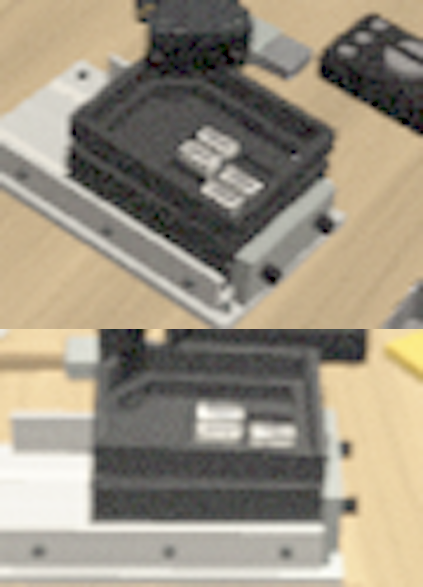

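Here the tray is tilted: the seam gap is open at the left (95,485) and closed at the right and at the opposite corner (235,235 in the upper half). I'll lift a bit more for margin.

```bash
python3 -m pendant '[[-0.01,0,-0.02,0,1],[0,0,0,0,1]]'; bash look.sh 12;  python3 -m pendant '[[-0.005,0,-0.02,0,1],[0,0,0,0,1]]'; bash look.sh 13
```

```text
clock: 13.7
tool_pos: [0.5862, 0.1805, 0.1057]
ee_rot: [[-0.647, 0.762, -0.0], [0.762, 0.647, 0.001], [0.001, -0.0, -1.0]]
wrist_force: [-5.0, 4.2, -1.5]
width: 0.0101
X [0.665 0.127 0.075] px/mm [ 0.028 -0.198] dz mm 1.54 dx px 0.35
X [0.664 0.132 0.075] px/mm [ 0.006 -0.253] dz mm 6.69 dx px -0.33
clock: 14.0
tool_pos: [0.5866, 0.1802, 0.1077]
ee_rot: [[-0.647, 0.762, -0.0], [0.762, 0.647, 0.001], [0.001, 0.0, -1.0]]
wrist_force: [-3.7, 3.3, -2.3]
width: 0.0101
X [0.665 0.127 0.075] px/mm [ 0.028 -0.198] dz mm 2.7 dx px 0.86
X [0.664 0.132 0.075] px/mm [ 0.006 -0.253] dz mm 6.83 dx px 0.23
```

The corner is up 16 mm and the relays 2.7–6.8 mm (about 7 expected for a pure peel), so step 2 is clearly met. The tray would hang tilted in this shallow grip, so I'll set it back, regrip deep as the first time and lift off.

```bash
python3 -m pendant '[[0.025,0,0.04,0,1],[0.025,0,0.04,0,1],[0,0,0.04,0,1],[0,0,0.04,0,1],[0,0,0,0,1]]'; python3 -m pendant '[[0,0,0,0,0.75],[0,0,0,0,0.75],[0,0,0,0,0.75]]'; python3 -m pendant '[[0,0,0.06,0,0.75],[0,0,0.06,0,0.75],[0,0,0,0,0.75]]'; python3 -m pendant '[[0,0,0,0,1],[0,0,0,0,1],[0,0,0,0,1],[0,0,0,0,1]]'; bash look.sh 14
```

```text
clock: 14.6
tool_pos: [0.5841, 0.1832, 0.0918]
ee_rot: [[-0.647, 0.763, 0.001], [0.763, 0.647, 0.0], [-0.001, 0.001, -1.0]]
wrist_force: [-0.5, 0.1, 4.0]
width: 0.0096
clock: 14.9
tool_pos: [0.5836, 0.1834, 0.0914]
ee_rot: [[-0.647, 0.763, 0.0], [0.763, 0.647, -0.0], [-0.0, -0.0, -1.0]]
wrist_force: [-0.1, 0.5, -0.6]
width: 0.0205
clock: 15.2
tool_pos: [0.5838, 0.1832, 0.0789]
ee_rot: [[-0.647, 0.763, 0.0], [0.763, 0.647, -0.0], [-0.0, -0.0, -1.0]]
wrist_force: [1.3, -0.5, 0.5]
width: 0.0219
clock: 15.6
tool_pos: [0.5835, 0.1831, 0.0794]
ee_rot: [[-0.647, 0.763, -0.0], [0.763, 0.647, -0.001], [-0.0, -0.001, -1.0]]
wrist_force: [0.3, -1.7, -0.8]
width: 0.0153
X [0.665 0.127 0.075] px/mm [ 0.028 -0.198] dz mm 1.18 dx px -0.15
X [0.664 0.132 0.075] px/mm [ 0.006 -0.253] dz mm 2.65 dx px -1.47
```

```bash
python3 -m pendant '[[0,0,0,0,1],[0,0,0,0,1],[0,0,0,0,1]]'; python3 -m pendant '[[0,0,-0.03,0,1],[0,0,-0.03,0,1],[0,0,-0.02,0,1],[0,0,0,0,1]]';  python3 -m pendant '[[0,0,-0.02,0,1],[0,0,-0.02,0,1],[0,0,-0.02,0,1],[0,0,0,0,1]]'; python3 -m pendant '[[0,0,-0.02,0,1],[0,0,-0.02,0,1],[0,0,-0.02,0,1],[0,0,0,0,1]]';python3 -m pendant '[[0,0,-0.04,0,1],[0,0,-0.04,0,1],[0,0,0,0,1],[0,0,0,0,1]]'; bash look.sh 15
python3 - <<'E'
import cv2,pickle,numpy as np
o=[]
for n,(x,y,w,h) in (("scene15",(255,130,90,80)),("side15",(220,140,90,65))):
    f=pickle.load(open(f"pics/{n}.pkl","rb"));o.append(cv2.resize(f["image"][y:y+h,x:x+w],(0,0),fx=4.1,fy=4.1,interpolation=cv2.INTER_CUBIC))
im=np.vstack(o);cv2.imwrite("pics/c15.png",(255*(im/255.)**.5).astype(np.uint8))
E
```

```text
clock: 16.0
tool_pos: [0.5835, 0.1834, 0.0795]
ee_rot: [[-0.647, 0.763, -0.0], [0.763, 0.647, -0.0], [-0.0, -0.0, -1.0]]
wrist_force: [0.8, -2.4, -1.5]
width: 0.015
clock: 16.4
tool_pos: [0.5829, 0.1844, 0.0876]
ee_rot: [[-0.648, 0.762, -0.001], [0.762, 0.648, 0.001], [0.001, -0.0, -1.0]]
wrist_force: [-2.2, 2.4, -3.1]
width: 0.0104
clock: 16.8
tool_pos: [0.5846, 0.1834, 0.0945]
ee_rot: [[-0.647, 0.763, 0.002], [0.763, 0.647, 0.0], [-0.001, 0.002, -1.0]]
wrist_force: [0.4, 0.3, -1.8]
width: 0.0094
clock: 17.2
tool_pos: [0.5838, 0.1835, 0.1]
ee_rot: [[-0.647, 0.763, 0.001], [0.763, 0.647, 0.0], [-0.0, 0.001, -1.0]]
wrist_force: [0.2, -0.6, -1.6]
width: 0.0101
clock: 17.6
tool_pos: [0.5836, 0.1835, 0.1077]
ee_rot: [[-0.647, 0.762, 0.0], [0.762, 0.647, 0.0], [-0.0, 0.0, -1.0]]
wrist_force: [0.0, -0.0, -1.9]
width: 0.01
X [0.665 0.127 0.075] px/mm [ 0.028 -0.198] dz mm 29.48 dx px 0.61
X [0.664 0.132 0.075] px/mm [ 0.006 -0.253] dz mm 28.41 dx px -1.46
```

View pics/c15.png

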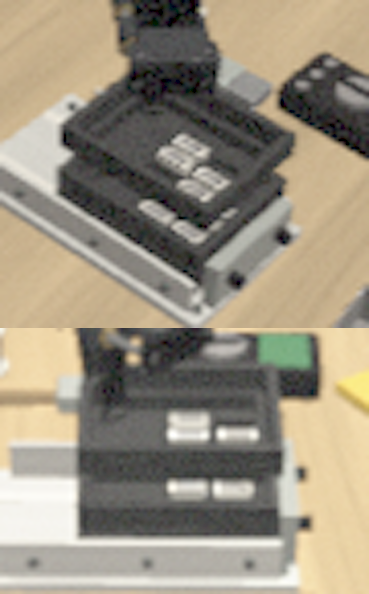

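The tray is free and level, about 28 mm up, with its relays in and the lower trays down and home. I'll raise it and carry it to the mat.

```bash
python3 -m pendant '[[0,0,-0.05,0,1],[0,0,-0.1,0,1],[0,0,-0.1,0,1],[0,0,-0.1,0,1],[0,0,-0.1,0,1],[0,0,-0.1,0,1],[0,0,-0.1,0,1],[0,0,-0.05,0,1],[-0.02,-0.03,0,0,1],[-0.05,-0.075,0,0,1]]'; python3 -m pendant '[[-0.08,-0.122,0,0,1],[-0.08,-0.122,0,0,1],[-0.08,-0.122,0,0,1],[-0.08,-0.122,0,0,1],[-0.08,-0.122,0,0,1],[-0.08,-0.122,0,0,1],[-0.08,-0.122,0,0,1],[-0.08,-0.122,0,0,1],[-0.08,-0.122,0,0,1],[-0.08,-0.122,0,0,1]]'; python3 -m pendant '[[-0.08,-0.122,0,0,1],[-0.08,-0.122,0,0,1],[-0.08,-0.122,0,0,1],[-0.08,-0.122,0,0,1],[-0.08,-0.122,0,0,1],[-0.08,-0.122,0,0,1],[-0.08,-0.122,0,0,1],[-0.08,-0.122,0,0,1],[-0.08,-0.122,0,0,1],[-0.08,-0.122,0,0,1]]'; python3 -m pendant '[[-0.08,-0.122,0,0,1],[-0.08,-0.122,0,0,1],[-0.08,-0.122,0,0,1],[-0.06,-0.09,0,0,1],[-0.03,-0.04,0,0,1],[0,0,0,0,1],[0,0,0,0,1],[0,0,0,0,1],[0,0,0,0,1]]'
python3 - <<'E'
from station import ctrl,viewer
import cv2,pickle,numpy as np
s=ctrl.read_state();print(s["tool_pos"],s["width"],np.abs(s["qvel"]).max())
o=[]
for n,(x,y,w,h) in (("scene",(160,130,180,150)),("side",(170,140,140,170))):
    f=viewer.grab_frame(n);pickle.dump(f,open(f"pics/{n}16.pkl","wb"))
    o.append(cv2.resize(f["image"][y:y+h,x:x+w],(int(w*450/h),450),interpolation=cv2.INTER_CUBIC)[:, :400])
im=np.hstack(o);print(im.shape);cv2.imwrite("pics/c16.png",(255*(im/255.)**.5).astype(np.uint8))
E
```

```text
clock: 18.7
tool_pos: [0.5797, 0.1716, 0.1771]
ee_rot: [[-0.648, 0.762, -0.001], [0.762, 0.648, -0.0], [0.0, -0.0, -1.0]]
wrist_force: [-0.0, 0.7, -1.5]
width: 0.0095
clock: 19.7
tool_pos: [0.5384, 0.0303, 0.1776]
ee_rot: [[-0.647, 0.762, 0.0], [0.762, 0.647, 0.0], [-0.0, 0.0, -1.0]]
wrist_force: [0.6, 0.1, -1.1]
width: 0.0099
clock: 20.7
tool_pos: [0.4972, -0.1097, 0.1776]
ee_rot: [[-0.647, 0.763, 0.0], [0.763, 0.647, -0.0], [-0.0, -0.0, -1.0]]
wrist_force: [-0.9, 0.3, -0.8]
width: 0.0098
clock: 21.6
tool_pos: [0.4813, -0.1652, 0.1775]
ee_rot: [[-0.648, 0.762, -0.0], [0.762, 0.648, 0.0], [0.0, -0.0, -1.0]]
wrist_force: [-0.9, -0.2, -1.6]
width: 0.0099
[ 0.48126338 -0.16516717  0.17750889] 0.009922327746926455 0.003914758455956114
(450, 770, 3)
```

View pics/c16.png

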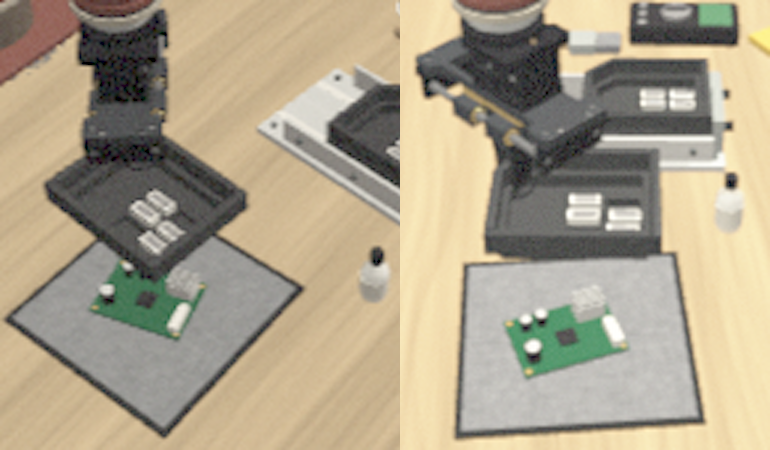

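The tray is over the mat with four white relays in it, the lower trays are in the track, and the board and flux bottle are where they were. I'll triangulate the rim corners to check height and level.

Run:
```python
import pickle,numpy as np,cv2
f,g=[pickle.load(open(f"pics/{n}16.pkl","rb")) for n in("scene","side")]
P=[np.array(h["intrinsics"])@np.c_[h["R"],h["t"]] for h in(f,g)]
for nm,a,b in (("-x-y",(48,185),(88,232)),("+x+y",(243,198),(260,152)),("+x-y",(152,252),(258,234)),("relay front right tip",(157,252),(224,229))):
    pa=(np.array(a)+.5)/3-.5+[160,130];pb=(np.array(b)+.5)/2.647-.5+[170,140]
    X=cv2.triangulatePoints(P[0],P[1],pa.astype(float),pb.astype(float));print(nm,(X[:3]/X[3]).ravel().round(3))
```

```text
-x-y [ 0.46  -0.269  0.197]
+x+y [ 0.624 -0.163  0.196]
+x-y [ 0.607 -0.277  0.198]
relay front right tip [ 0.584 -0.248  0.171]
```

The rim corners come out at z = 0.196–0.198, so the tray is level. Its underside is at about 0.157, and its centre at (0.542, −0.216) against the mat's (0.535, −0.215). Handing in.

```bash
python3 -c "
from station import ctrl
print(ctrl.sign_off(), ctrl.read_state()['clock'], ctrl.read_state()['width'])"
```

```text
the job is handed in; nothing more can be done
the job is handed in; nothing more can be done
```

The top tray is held level over the mat, and I handed the job in at about 22 s. No verdict came back, and the sign-off script's final state reading was refused because the job was already closed.

**Push:** I slid the stack along the track until it hit the end stop hard, at about 48 N on the wrist. The tray was still nested in the pictures.

**Peel:** It took two peels.
- **First try:** the tray came out level somewhere between 8 and 15 mm of corner lift. I could not tell whether the 10 mm peel had counted, so I nested it again.
- **Second try:** I used a shallower grip, pressed towards the opposite corner. The tool rose 16 mm while the relays rose only 2.7 mm (scene camera) and 6.8 mm (side camera). About 7 mm fits a true peel with the opposite corner seated. The scene reading was the less reliable of the two, because its relay mask shifted between pictures.

I then set the tray back once more, took a deeper grip and lifted it off. That grip first read 15 mm, not 10, but it seated to 10 mm as the lift began.

**Last checks:**
- **Height and level:** three rim corners at z = 0.196–0.198 m, so the tray is level and its underside is about 15 cm above the mat.
- **Position:** tray centre within about 10 mm of the mat's centre.
- **Grip:** fingers 9.9 mm apart on the 10 mm rim, arm still.
- **Surroundings:** four relays in the tray and the lower trays down in the track, by eye from the pictures. The board and flux bottle looked undisturbed; the brush and meter were only partly in view, and I did not check the driver or solder at the end.

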